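# Free the stuck fly tub and put it in the fly box

### The job

Push the keeper bar near its red end so that it swings about its pin, up the slope and well clear of the tubs. Then pull the stuck white tub straight out of the grey tub it is nested in, along the line of the sloping stack, and lower it gently, still held, to stand upright with its foot wholly on the green pad in the free bay of the orange fly box, then let go. Leave the two lidded jars, the amber bottle and the red spool where they are, and leave the bar swung clear.

Things in the scene. Friction and masses are not known exactly. Their poses are not given: they have to be found in the camera images.
- deck: Sloping wooden deck, 150 (x) by 180 mm (y), of the fixed tub stand, tilted 31.5 degrees, low edge towards the robot. Origin: centre of its upper surface, 60 mm above the bench. z: the deck's normal and line of the tub stack, leaning towards the robot; x: up the slope; y: to the left. A 12 mm thick pin for the keeper bar stands 68 mm from the origin along +y, with the bar's hub 88 mm tall.
- lower_rim (a point): Centre of the mouth of the fixed grey lower tub, axes as the deck's; the tub stands at the deck's origin, 45 mm tall, tapered, 38 mm wide at its foot and 45 mm at its rim. Three sprung rubber ribs inside grip the white tub: pulling it out along deck z takes roughly 8 to 20 N, fading as it rises. It is nested 36 mm deep, so it is free after rising 36 mm.
- tub_collar (a point): White open tub, 60 mm tall, about 50 g: centre of its straight collar, 48 mm above its underside; z: tub axis towards the mouth. Collar 50 mm across, 24 mm tall (36 to 60 mm above the underside); below it the body tapers to a flat foot 31 mm wide. At the start the collar rests on the grey rim, this point 57 mm above the deck along deck z; the grey tub is 2.5 mm slimmer all round.
- bar (a joint): Angle of the keeper bar about its pin, axis along deck z: at 0 the bar lies along deck -y, straight across the tub's mouth; positive swings its red end up the slope (+deck x); stops at -0.35 and 1.6. It turns stiffly (about 1 N at the red end) and stays where it is left. Starts somewhere between -0.2 and 0.25.
- bar_pivot (a point): Centre of the keeper bar's hub on the pin, 83 mm above the deck along deck z. The bar is 12 mm wide, 10 mm thick (78 to 88 mm above the deck) and reaches 125 mm from here; its underside passes 9 mm above the tub's top.
- bar_push (a point): Point on the keeper bar near its red free end, 112 mm from the pin, half-way up its thickness; x is across the bar, y along it towards the pin.
- flybox: Fixed open orange fly box, 100 mm (x) by 270 mm (y), with three bays in a row along its y, each about 85 by 90 mm inside, centres 89 mm apart; floor 5 mm thick, walls and dividers 18 mm tall above the bench. Origin: centre of the underside. Its open lid leans back beyond its +x side, its edge about 75 mm up.
- jar_a_mid (a point): Round white jar with a blue lid, 47 mm across, 30 mm tall, standing loose in another bay; its centre. Leave alone.
- jar_b_mid (a point): Round white jar with a yellow lid, 47 mm across, 30 mm tall, standing loose in another bay; its centre. Leave alone.
- bottle_mid (a point): Small amber bottle, 36 mm across, 65 mm tall, loose on the bench; its centre. Leave alone.
- spool_mid (a point): Red thread spool, 32 mm across, 34 mm tall, loose on the bench; its centre. Leave alone.
- tub: The same white tub, its origin at the centre of its underside, z along its axis to its mouth. It is rigid and may be gripped firmly (a grip under 10 N can slip).
- padbase: Fixed round holder, 68 mm wide and 2 mm thick, of the green pad in the free bay (any of the three bays). Origin: centre of the underside, 5 mm above the bench. The green pad on it, 60 mm across, is height-adjustable: its flat top stands anywhere from 11 to 24 mm above the bench, which is not told: feel for it. It is springy, giving 1 mm at 3 N and at most 2 mm.
There are look-alikes about, which are no part of the job. Of the things that look like the part that bears deck, the smallest one is meant.

How it is judged:
On the way, in this order (a step that is already met when the one before it is completed fails the run):
1. the keeper bar is swung clear of the tubs, 1 rad or more (value of joint bar above 1 rad), for 0.2 s.
2. the tub is drawn straight off: its foot clear of the grey rim, still in line with the stack (z of tub_collar in the frame of lower_rim between 0.051 and 0.14 m and x of tub_collar in the frame of lower_rim between -0.025 and 0.025 m and y of tub_collar in the frame of lower_rim between -0.025 and 0.025 m and angle between the z axis of tub and the z axis of deck, either way round below 0.25 rad), for 0.05 s.
3. the tub stands upright on the green pad while still held (contact force between tub and padbase above 0.2 N and contact force between the fingers and tub above 0.3 N and angle between tub's own z axis and vertical below 0.15 rad and horizontal distance between tub and padbase below 0.0155 m), for 0.04 s.
At the end, for the whole second after the job is handed in: The white tub stands released, at rest and upright (within 0.06 rad) on the green pad, its foot wholly on the pad (centres within 15.5 mm), and the keeper bar is still swung 1 rad or more (horizontal distance between tub and padbase below 0.0155 m and angle between tub's own z axis and vertical below 0.06 rad and linear speed of tub below 0.02 m/s and contact force between the fingers and tub below 0.05 N and value of joint bar above 1 rad and contact force between tub and padbase above 0.1 N); the robot touches nothing.
It fails at once if the blue-lidded jar is displaced by more than 20 mm (distance of jar_a_mid from where it was at the start of the episode above 0.02 m).
It fails at once if the yellow-lidded jar is displaced by more than 20 mm (distance of jar_b_mid from where it was at the start of the episode above 0.02 m).
It fails at once if the amber bottle is displaced by more than 20 mm (distance of bottle_mid from where it was at the start of the episode above 0.02 m).
It fails at once if the spool is displaced by more than 20 mm (distance of spool_mid from where it was at the start of the episode above 0.02 m).
It fails at once if the tub is pressed or dropped on the pad with more than 20 N (contact force between tub and padbase above 20 N).
It also fails if it takes over 64 s, if anything falls off the work surface, if the arm or the gripper's body presses on something with over 40 N, if the wrist force passes 120 N, or if a joint passes its speed limit or range.

### The arm

A 6-joint arm with a two-finger parallel gripper is mounted at the origin on the work surface. World frame = base frame: x ahead of the robot, y to its left, z up, the work surface at z = 0. Lengths are in m, angles in rad, forces in N, time in s.
With the tool pointing down it reaches from about 0.25 to 0.725 m from the base axis. Payload 4 kg.
Tool frame: the origin (TCP) lies between the finger pads; the fingertips stand 25 mm ahead of it and the grasp point (between the pads) lies 6 mm ahead of it; z points along the fingers, y is the line along which they close (so a half turn about z gives the same grasp; the last joint's range is limited). The gripper opens to 85 mm and grips with 20 to 120 N. Pads are 22 mm wide; open, the fingers measure 114 mm over their backs; the gripper's body (76 mm by 85 mm) begins 54 mm behind the grasp point. The pads swing forward as they close: fully open they stand 13 mm farther back than shut.
Start: joints at [-1.108, 0.241, 0.005, 1.335, 0, 1.571], TCP at [0.223, -0.447, 0.256] pointing down, gripper open.
Joint ranges: [-2.72, 2.72], [-1.05, 1.87], [-1.09, 1.28], [-1.99, 2.15], [-1.42, 1.44], [-3.14, 3.14]. Speed limits (rad/s): [2.79, 2.79, 3.14, 3.14, 3.14, 3.14].

### API

Orientations are given as a unit quaternion [x, y, z, w].
In Python, from workcell import bot gives the robot as it stands. The module is installed in compiled form; this text tells all that it offers.
- The arm moves only by the shell command python3 -m pendant 'ROWS'. ROWS is JSON, one flat list of numbers, 7 for each row, row after row: the shift along the tool's x, y, z normalised to -1 to 1, where 1 is 0.5 m, then the turn, a rotation vector about the tool's x, y, z normalised to -1 to 1, where 1 is 180 degrees, then the opening, from 0 (shut) to 1 (fully open). In form: [tx, ty, tz, ax, ay, az, fingers, tx, ty, tz, ax, ay, az, fingers, ...]. A call has exactly 10 rows; each row is the pose to reach, as a shift and turn from the pose commanded when the call began, along the tool's axes at that moment, turning the shorter way round; what a row does not reach only later rows make up. A row lasts 1/12 s, in which the tool goes at most 41.7 mm and 7.16 degrees, less where a joint would pass 70% of its speed; a pose out of reach is approached as far as the arm can. A call with a number of a shift or a turn outside -1 to 1 is refused whole. A call with a gripper value outside its range is refused whole. The fingers move at their own pace and stop on an object; the grip force is fixed at half the most. Time passes only in rows, so rows that repeat a pose let the fingers close, or fill a call up. It gives the time, the measured TCP pose, the force, the opening and the grip force at its end, in the units of the state.
- bot.get_obs(): the state, without advancing time (a new reading comes with each control period).
- bot.camera(name): name is "side" or "top"; returns a dict with "pixels" (420x560x3 uint8, red, green, blue), "mtx" (3x3 intrinsics, pixels), "cam_to_world" (4x4, takes a point from camera to world coordinates). Camera axes: x right, y up, looking along -z (the intrinsics and any distortion apply to the point x, -y, -z); pixel columns grow to the right and rows downward; lengths in m; the calibration is good to about 2 mm. A picture is of the moment at which its call begins. There is no depth.
- bot.job_done(): hands the job in; it is judged then, once.
The state is a dict: "clock": time; "joint_pos": joint angles; "joint_vel": joint speeds; "tau": joint torques, N m; "eef_pos": TCP position; "tool_rot": TCP orientation; "ft_force": force on the tool from outside, world axes, zero at the start; "ft_torque": the same for the moment, N m; "grip_width": finger opening in m; "grasp_force": force on a finger pad.
Only numpy, scipy, OpenCV 4.12 (cv2) and the standard library are available. Lean on these libraries where they do the work, as an engineer would, in place of code of your own. Each camera call takes 0.05 s, during which the arm holds its last target. There are 200 camera calls.

## Working session

There is one attempt and no reset: what is moved stays moved. The work goes in short steps, Python scripts to look and compute and a shell command to move; the robot and the scene stay as the last step left them, time stands still between calls to the robot, and variables do not carry over. Pictures are saved under pics/ and viewed, at most 12 in all, crops included, and the job is handed in when it is done.

```bash
mkdir -p pics; python3 - <<'E'
from workcell import bot
import cv2,numpy as np
np.set_printoptions(precision=4,suppress=True)
for n in("side","top"):
    c=bot.camera(n); cv2.imwrite(f"pics/{n}0.png",c["pixels"][:,:,::-1]); print(n,c["mtx"],c["cam_to_world"],[k for k in c])
    np.savez(f"{n}0.npz",**{k:c[k] for k in("pixels","mtx","cam_to_world")})
print(bot.get_obs())
E
```

```text
side [[490.1532   0.     279.1994]
 [  0.     490.1532 207.9354]
 [  0.       0.       1.    ]] [[ 0.9832  0.1117 -0.1446  0.3031]
 [-0.1818  0.674  -0.716  -0.7862]
 [ 0.0175  0.7303  0.6829  0.865 ]
 [ 0.      0.      0.      1.    ]] ['pixels', 'mtx', 'cam_to_world']
top [[544.2341   0.     280.5402]
 [  0.     544.2341 211.6109]
 [  0.       0.       1.    ]] [[ 0.0239  0.9877 -0.1547  0.207 ]
 [-0.9997  0.0247  0.0031  0.0191]
 [ 0.0069  0.1546  0.9879  1.6826]
 [ 0.      0.      0.      1.    ]] ['pixels', 'mtx', 'cam_to_world']
{'clock': 0.1, 'joint_pos': array([-1.108 ,  0.2413,  0.0039,  1.3352,  0.    ,  1.5708]), 'joint_vel': array([-0.0003, -0.0032,  0.0026,  0.0018,  0.0006, -0.0004]), 'tau': array([  0.0001, -37.3137,  25.301 ,   0.0109,   0.0001,  -0.    ]), 'eef_pos': array([ 0.223 , -0.4469,  0.2555]), 'tool_rot': array([ 0.9733,  0.2293, -0.0002, -0.0009]), 'ft_force': array([-1.1841, -0.3458, -0.0388]), 'ft_torque': array([0.0502, 0.0216, 0.0007]), 'grasp_force': 0.0, 'grip_width': 0.0847816801248166}
```

View pics/side0.png

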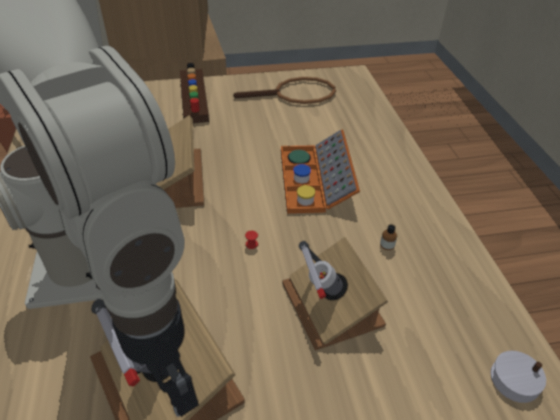

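View pics/top0.png

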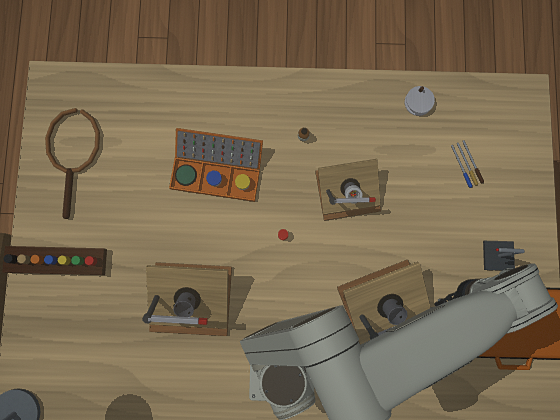

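The top view shows three stands, at (350,190), (190,300) and (390,305). The one at (350,190) is the smallest and the only one holding a white tub, and it matches the side view at (335,290). The free bay with the green pad is at top (186,175), side (299,157). I'll confirm with enlarged crops.

```bash
python3 - <<'E'
import cv2,numpy as np
s=cv2.imread("pics/side0.png");t=cv2.imread("pics/top0.png")
a=cv2.resize(s[225:350,275:395],None,fx=4.8,fy=4.8,interpolation=cv2.INTER_CUBIC)
cv2.imwrite("pics/s1.png",a)
b=cv2.resize(t[145:230,305:395],None,fx=6,fy=6,interpolation=cv2.INTER_CUBIC)
c=cv2.resize(t[120:205,160:270],None,fx=6,fy=6,interpolation=cv2.INTER_CUBIC)
cv2.imwrite("pics/t1.png",b);
cv2.imwrite("pics/t2.png",c)
print(a.shape,b.shape,c.shape)
E
```

```text
(600, 576, 3) (510, 540, 3) (510, 660, 3)
```

View pics/s1.png

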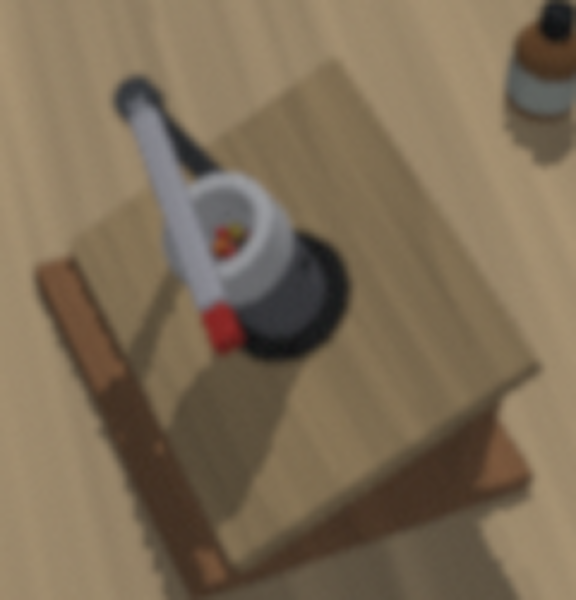

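View pics/t1.png

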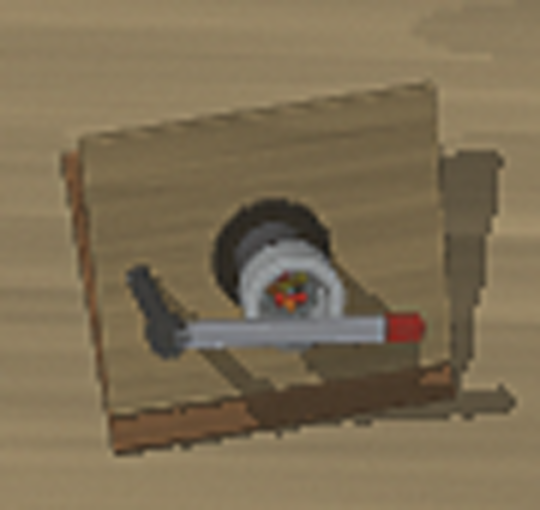

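View pics/t2.png

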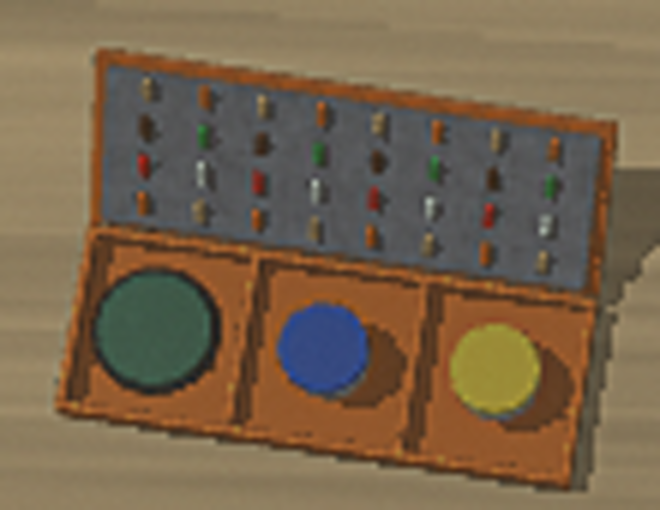

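The crops confirm it. The stand at top (350,190) is about 150×180 mm and is the smallest, and it carries the white nested tub with the bar across it. The red end is at top crop (405,328), the hub at (165,335) and the mouth at (292,290). The green pad is in the left (+y) bay at crop (155,330), blue jar in the middle, yellow jar on the right. Next I'll fit the poses.

```bash
cat > h.py <<'E'
import numpy as np
from scipy.optimize import least_squares
from scipy.spatial.transform import Rotation as R
np.set_printoptions(precision=4,suppress=True)
C={n:np.load(f"{n}0.npz") for n in("side","top")}
def proj(n,P):
    T=np.linalg.inv(C[n]["cam_to_world"]);p=T[:3,:3]@P+T[:3,3]
    q=C[n]["mtx"]@np.array([p[0],-p[1],-p[2]]);return q[:2]/q[2]
def ray(n,uv,z):
    c=C[n];d=np.linalg.inv(c["mtx"])@[*uv,1];d=c["cam_to_world"][:3,:3]@(d*[1,-1,-1]);o=c["cam_to_world"][:3,3]
    return o+d*(z-o[2])/d[2]
s1=lambda u,v:("side",(np.array([u,v])+.5)/4.8-.5+[275,225])
t1=lambda u,v:("top",(np.array([u,v])+.5)/6-.5+[305,145])
t2=lambda u,v:("top",(np.array([u,v])+.5)/6-.5+[160,120])
def deckR(yaw): return R.from_euler("zy",[yaw,-np.radians(31.5)]).as_matrix()
E
python3 - <<'E'
from h import *
obs=[((.075,.09,0),t1(80,137)),((.075,-.09,0),t1(434,84)),((-.075,.09,0),t1(109,412)),((-.075,-.09,0),t1(453,366)),
((.075,.09,0),s1(340,60)),((.075,-.09,0),s1(538,368)),((-.075,-.09,0),s1(238,572)),((-.075,.09,0),s1(72,250)),
((0,0,.069),t1(292,290)),((0,0,.069),s1(222,225)),((0,.068,.088),t1(166,337)),((0,.068,.088),s1(138,95))]
tip=[t1(425,327),s1(231,336)]
def f(p,full=False):
    M=deckR(p[2]);o=np.array([p[0],p[1],.06]);r=[]
    for P,(n,uv) in obs: r.append(proj(n,o+M@P)-uv)
    a=p[3];e=np.array([0,.068,.084])+.125*np.array([np.sin(a),-np.cos(a),0])
    for n,uv in tip: r.append(proj(n,o+M@e)-uv)
    return np.array(r) if full else np.ravel(r)
s=least_squares(f,[.45,-.1,.1,0],loss="soft_l1");print(s.x);print(f(s.x,1))
p=s.x;M=deckR(p[2]);o=np.array([p[0],p[1],.06])
print(M); 
for P in[(0,0,.057),(0,.068,.088)]:print(o+M@P)
# flybox
fb=[((-.05,.135,.018),t2(62,408)),((-.05,-.135,.018),t2(575,487)),((.05,.135,.018),t2(95,232)),((.05,-.135,.018),t2(597,300))]
def g(p):
    c,s=np.cos(p[2]),np.sin(p[2]);return np.ravel([proj(n,np.array([p[0]+c*P[0]-s*P[1],p[1]+s*P[0]+c*P[1],P[2]]))-uv for P,(n,uv) in fb])
q=least_squares(g,[.5,.2,0]);print("fb",q.x,q.fun)
p=q.x;print("bay +y",p[0]-np.sin(p[2])*.089,p[1]+np.cos(p[2])*.089)
print("holder",ray(*t2(156,331),.007),"pad",[ray(*t2(155,329),z) for z in(.011,.024)],"side",[ray("side",(299.3,157),z) for z in(.011,.024)])
print("jars",ray(*t2(323,348),.035),ray(*t2(495,369),.035),"spool",ray("top",(283,235),.034),"bottle",ray("top",(305,133),.06))
E
```

```text
[ 0.5436 -0.1971  0.1734 -0.1237]
[[ 0.2733  0.0208]
 [ 1.2701  0.3928]
 [ 1.3655 -0.2067]
 [ 2.037  -0.4054]
 [ 1.0522  2.009 ]
 [ 0.3239 -2.5593]
 [-1.3546 -1.1092]
 [ 1.271   1.8017]
 [-0.0097  1.7103]
 [-0.4019  0.2786]
 [-1.6211 -0.5863]
 [ 0.0183  0.2588]
 [-1.8065 -0.3498]
 [-0.8942 -1.4946]]
[[ 0.8399 -0.1471 -0.5225]
 [ 0.1725  0.985   0.    ]
 [ 0.5147 -0.0901  0.8526]]
[ 0.5138 -0.1971  0.1086]
[ 0.4876 -0.1302  0.1289]
fb [ 0.5658  0.2213 -0.1195] [-0.4402  0.8025 -0.1428 -0.0558 -0.3909 -0.7851  0.9785  0.0035]
bay +y 0.5764508814569829 0.309642160194809
holder [0.5794 0.3154 0.007 ] pad [array([0.5795, 0.3152, 0.011 ]), array([0.5767, 0.3129, 0.024 ])] side [array([0.5799, 0.3105, 0.011 ]), array([0.5757, 0.2938, 0.024 ])]
jars [0.5664 0.224  0.035 ] [0.5576 0.1351 0.035 ] spool [0.3934 0.0048 0.034 ] bottle [ 0.7088 -0.0556  0.06  ]
```

```bash
sed -i 's/"zy"/"ZY"/' h.py; python3 - <<'E'
from h import *
import cv2
obs=[((.075,.09,0),t1(80,137)),((.075,-.09,0),t1(434,84)),((-.075,.09,0),t1(109,412)),((-.075,-.09,0),t1(453,366)),
((.075,.09,0),s1(340,60)),((.075,-.09,0),s1(538,368)),((-.075,-.09,0),s1(238,572)),((-.075,.09,0),s1(72,250)),
((0,0,.069),t1(292,290)),((0,0,.069),s1(222,225)),((0,.068,.088),t1(166,337)),((0,.068,.088),s1(138,95))]
tip=[t1(425,327),s1(231,336)]
def f(p,full=False):
    M=deckR(p[2]);o=np.array([p[0],p[1],.06]);r=[]
    for P,(n,uv) in obs: r.append(proj(n,o+M@P)-uv)
    a=p[3];e=np.array([0,.068,.084])+.125*np.array([np.sin(a),-np.cos(a),0])
    for n,uv in tip: r.append(proj(n,o+M@e)-uv)
    return np.array(r) if full else np.ravel(r)
s=least_squares(f,[.45,-.1,.1,0],loss="soft_l1");print(s.x);print(f(s.x,1))
p=s.x;M=deckR(p[2]);o=np.array([p[0],p[1],.06])
print(M); print("tub",o+M@[0,0,.057],"hub",o+M@[0,.068,.088])
# pad by colour
for n,box,lim in(("top",(160,150,230,205),1),("side",(280,145,320,170),1)):
    im=C[n]["pixels"][box[1]:box[3],box[0]:box[2]].astype(int)
    m=((im[...,1]>im[...,0]+12)&(im[...,1]>im[...,2]));v,u=np.nonzero(m)
    uv=np.array([(u.min()+u.max())/2+box[0],(v.min()+v.max())/2+box[1]]);c=np.array([u.mean()+box[0],v.mean()+box[1]])
    print(n,m.sum(),uv,c,u.min(),u.max(),v.min(),v.max(),[ray(n,c,z) for z in(.011,.018,.024)])
E
```

```text
[ 0.5433 -0.1942  0.1736 -0.1269]
[[ 0.1325  0.1817]
 [ 0.4549  0.3611]
 [ 0.0055  0.2186]
 [-0.0595 -0.6168]
 [ 0.2004 -0.955 ]
 [ 0.476  -0.7706]
 [-1.3112 -1.0017]
 [-0.2099 -1.9031]
 [ 1.1155  1.6572]
 [ 0.1255  1.5545]
 [ 0.315  -0.4538]
 [ 0.0574  0.0853]
 [-0.6701 -0.4752]
 [ 0.201   1.9994]]
[[ 0.8398 -0.1728 -0.5146]
 [ 0.1473  0.985  -0.0903]
 [ 0.5225  0.      0.8526]]
tub [ 0.514  -0.1994  0.1086] hub [ 0.4863 -0.1352  0.135 ]
top 274 [185.  174.5] [185.1387 174.3905] 16 34 16 33 [array([0.5796, 0.3161, 0.011 ]), array([0.5781, 0.3149, 0.018 ]), array([0.5767, 0.3138, 0.024 ])]
side 201 [298.5 156. ] [298.6567 156.2587] 9 28 5 17 [array([0.5788, 0.3143, 0.011 ]), array([0.5765, 0.3053, 0.018 ]), array([0.5746, 0.2975, 0.024 ])]
```

```bash
cat >> h.py <<'E'
O=np.array([.5433,-.1942,.06]);M=deckR(.1736);RT=np.c_[-M[:,0],M[:,1],-M[:,2]]
def dk(x,y,z): return O+M@(np.array([x,y,z])/1000)
def down(ang): # tool down, tool y at world angle ang
    y=np.array([np.cos(ang),np.sin(ang),0]);z=np.array([0,0,-1.]);return np.c_[np.cross(y,z),y,z]
def go(P,Rt,b=None):
    from workcell import bot
    b=b or bot.get_obs();R0=R.from_quat(b["tool_rot"]).as_matrix()
    t=R0.T@(np.array(P)-b["eef_pos"])/.5;r=R.from_matrix(R0.T@Rt).as_rotvec()/np.pi
    print("P",np.array(P),"row",t,r);return b
E
python3 - <<'E'
from h import *
print(dk(-48,-43,150),dk(-48,-43,95),dk(0,0,63))
go([.40,-.27,.30],down(1.74))
E
```

```text
[ 0.4332 -0.2572  0.1628] [ 0.4615 -0.2522  0.1159] [ 0.5109 -0.1999  0.1137]
P [ 0.4  -0.27  0.3 ] row [ 0.4748 -0.1588 -0.0887] [-0.0001 -0.0008 -0.9065]
```

```bash
python3 -m pendant '[0.1,-0.03,-0.09,0,0,-0.03,0, 0.16,-0.05,-0.09,0,0,-0.07,0, 0.22,-0.07,-0.09,0,0,-0.11,0, 0.28,-0.09,-0.09,0,0,-0.15,0, 0.34,-0.11,-0.09,0,0,-0.19,0, 0.4,-0.13,-0.09,0,0,-0.23,0, 0.44,-0.15,-0.09,0,0,-0.27,0, 0.475,-0.16,-0.09,0,0,-0.31,0, 0.475,-0.16,-0.09,0,0,-0.35,0, 0.475,-0.16,-0.09,0,0,-0.38,0]'; python3 - <<'E'
from h import *
b=go([.40,-.27,.30],down(1.74));print(b["joint_pos"])
E
```

```text
clock: 0.93
eef_pos: [0.4007, -0.2686, 0.3007]
tool_rot: [0.673, 0.74, -0.0, -0.001]
ft_force: [-0.1, -0.7, 0.1]
grip_width: -0.0001
grasp_force: 0.0
P [ 0.4  -0.27  0.3 ] row [-0.0028 -0.0016  0.0015] [-0.     -0.0005 -0.5238]
[-0.5905  0.1914  0.0574  1.4381  0.      0.8859]
```

```bash
python3 -m pendant '[0,0,0,0,0,-0.04,0, 0,0,0,0,0,-0.08,0, 0,0,0,0,0,-0.12,0, 0,0,0,0,0,-0.16,0, 0,0,0,0,0,-0.2,0, 0,0,0,0,0,-0.24,0, 0,0,0,0,0,-0.28,0, 0,0,0,0,0,-0.32,0, 0,0,0,0,0,-0.36,0, 0,0,0,0,0,-0.395,0]'; python3 - <<'E'
from h import *
go([.40,-.27,.30],down(1.74)); b=go(dk(-48,-43,150),RT);print(b["joint_pos"])
E
```

```text
clock: 1.77
eef_pos: [0.3998, -0.2696, 0.3008]
tool_rot: [0.119, 0.993, 0.0, -0.001]
ft_force: [0.2, 0.1, -0.6]
grip_width: 0.0001
grasp_force: 0.0
P [ 0.4  -0.27  0.3 ] row [-0.0006 -0.0007  0.0016] [ 0.0002 -0.0003 -0.1296]
P [ 0.4332 -0.2572  0.1628] row [-0.0594  0.0398  0.2759] [-0.0358 -0.1728 -0.1277]
[-0.5933  0.1911  0.0572  1.4381  0.     -0.3553]
```

```bash
python3 -m pendant '[-0.01,0.01,0.04,-0.006,-0.03,-0.022,0, -0.02,0.02,0.08,-0.012,-0.06,-0.044,0, -0.03,0.03,0.12,-0.018,-0.09,-0.066,0, -0.04,0.035,0.16,-0.025,-0.12,-0.088,0, -0.05,0.04,0.2,-0.03,-0.15,-0.11,0, -0.06,0.04,0.24,-0.036,-0.173,-0.128,0, -0.06,0.04,0.276,-0.036,-0.173,-0.128,0, -0.06,0.04,0.276,-0.036,-0.173,-0.128,0, -0.06,0.04,0.276,-0.036,-0.173,-0.128,0, -0.06,0.04,0.276,-0.036,-0.173,-0.128,0]'; python3 - <<'E'
from h import *
import cv2
from workcell import bot
b=go(dk(-48,-43,95),RT);print(b["joint_pos"])
c=bot.camera("side");cv2.imwrite("pics/s2.png",cv2.resize(c["pixels"][180:360,240:400,::-1],None,fx=3.3,fy=3.3,interpolation=cv2.INTER_CUBIC))
E
```

```text
clock: 2.6
eef_pos: [0.4348, -0.2582, 0.1645]
tool_rot: [-0.081, 0.959, 0.022, 0.272]
ft_force: [-0.2, -0.3, -0.2]
grip_width: 0.0002
grasp_force: 0.0
P [ 0.4615 -0.2522  0.1159] row [0.0044 0.0029 0.1114] [-0.0013  0.0008 -0.001 ]
[-0.7706  0.1147 -0.5461  0.5598  0.4362 -0.8615]
```

View pics/s2.png

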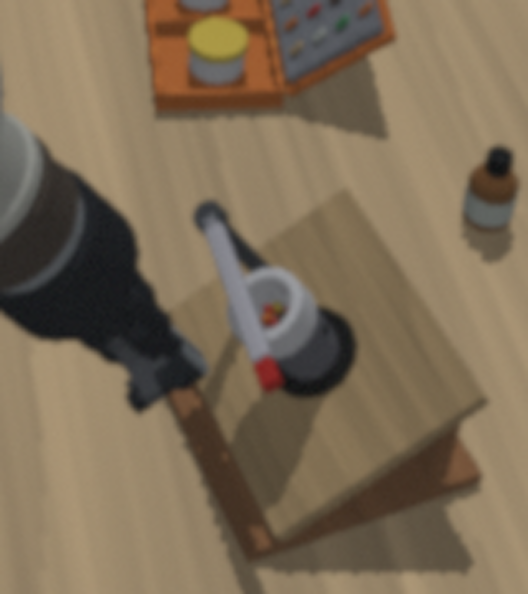

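The shut fingertips at crop (170,385) are down-slope of the bar's red end at (268,372), aligned with the stack. Next I'll descend, then push in an arc.

```bash
python3 -m pendant '[0,0,0.02,0,0,0,0, 0,0,0.04,0,0,0,0, 0,0,0.06,0,0,0,0, 0,0,0.08,0,0,0,0, 0,0,0.1,0,0,0,0, 0,0,0.11,0,0,0,0, 0,0,0.111,0,0,0,0, -0.02,0,0.111,0,0,0,0, -0.04,0,0.111,0,0,0,0, -0.05,0,0.111,0,0,0,0]'
python3 -m pendant '[-0.025,0,0,0,0,0,0, -0.05,0,0,0,0,0,0, -0.075,0,0,0,0,0,0, -0.095,0.003,0,0,0,0,0, -0.115,0.008,0,0,0,0,0, -0.135,0.014,0,0,0,0,0, -0.155,0.022,0,0,0,0,0, -0.17,0.03,0,0,0,0,0, -0.185,0.04,0,0,0,0,0, -0.195,0.048,0,0,0,0,0]'
python3 - <<'E'
from h import *
b=go(dk(102,16,95),RT);print(M.T@(b["eef_pos"]-O))
E
```

```text
clock: 3.48
eef_pos: [0.4856, -0.2498, 0.1312]
tool_rot: [-0.082, 0.958, 0.022, 0.272]
ft_force: [0.2, -0.3, -1.6]
grip_width: -0.0002
grasp_force: 0.5
clock: 4.32
eef_pos: [0.5622, -0.2109, 0.1808]
tool_rot: [-0.081, 0.959, 0.023, 0.271]
ft_force: [-1.2, -0.1, -0.6]
grip_width: -0.0002
grasp_force: 0.5
P [ 0.5773 -0.172   0.1943] row [-0.0507  0.0716 -0.0007] [-0.001   0.0006 -0.0011]
[ 0.0765 -0.0197  0.0947]
```

```bash
python3 -m pendant '[-0.012,0.012,0,0,0,0,0, -0.024,0.026,0,0,0,0,0, -0.035,0.042,0,0,0,0,0, -0.044,0.058,0,0,0,0,0, -0.052,0.074,0,0,0,0,0, -0.056,0.084,0,0,0,0,0, -0.056,0.084,0,0,0,0,0, -0.056,0.06,0,0,0,0,0, -0.056,0.04,-0.03,0,0,0,0, -0.056,0.03,-0.1,0,0,0,0]'
python3 - <<'E'
from h import *
import cv2
from workcell import bot
b=go(dk(0,0,140),RT);print(M.T@(b["eef_pos"]-O))
A=[]
for n,x in(("side",(250,210,410,345)),("top",(300,135,400,230))):
    c=bot.camera(n);cv2.imwrite(f"pics/{n}3full.png",c["pixels"][:,:,::-1])
    A.append(cv2.resize(c["pixels"][x[1]:x[3],x[0]:x[2],::-1],(400,400*(x[3]-x[1])//(x[2]-x[0])),interpolation=cv2.INTER_CUBIC)[:330])
A=[cv2.copyMakeBorder(a,0,380-len(a),0,0,cv2.BORDER_CONSTANT) for a in A]
cv2.imwrite("pics/st3.png",np.hstack(A))
E
```

```text
clock: 5.15
eef_pos: [0.5556, -0.1975, 0.2333]
tool_rot: [-0.081, 0.96, 0.024, 0.268]
ft_force: [0.3, -0.2, 0.4]
grip_width: -0.0001
grasp_force: 0.0
P [ 0.4712 -0.2068  0.1794] row [0.2008 0.0095 0.0044] [ 0.0002 -0.0015 -0.0019]
[ 0.1004 -0.0053  0.1417]
```

View pics/st3.png

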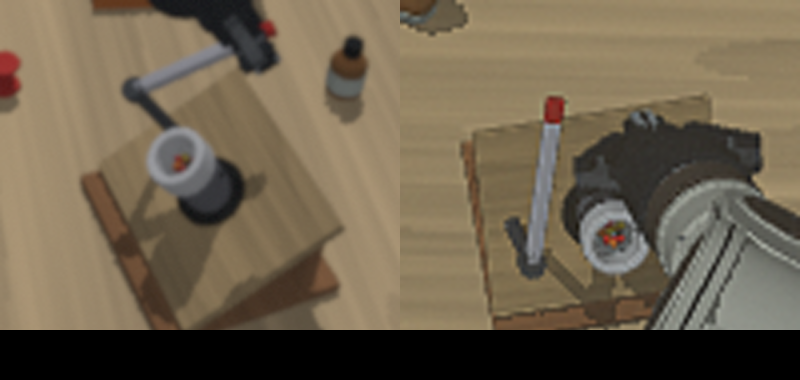

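The bar is swung well clear: hub at top (533,268), red end at (555,105), about 1.3 rad. The tub mouth is now fully visible at side crop (181,160) and top crop (214,236). I'll check the mouth centre against the fit.

```bash
python3 - <<'E'
from h import *
m={"side":(np.array([181,160])+.5)/2.5-.5+[250,210],"top":(np.array([213.5,237])+.5)/4-.5+[300,135]}
print({n:(m[n],proj(n,dk(0,0,69))) for n in m})
s=least_squares(lambda P:np.ravel([proj(n,P)-m[n] for n in m]),dk(0,0,69));print(s.x,s.fun,M.T@(s.x-O))
# bar angle
a=(np.array([[133,268],[155,108]])+.5)/4-.5+[300,135]
for th in(1.1,1.2,1.3,1.4):print(th,proj("top",dk(120*np.sin(th),68-120*np.cos(th),88)),a[1])
print(proj("top",dk(0,68,88)),a[0])
E
```

```text
{'side': (array([322.1, 273.7]), array([320.9699, 273.0295])), 'top': (array([353.   , 193.875]), array([354.3609, 194.5792]))}
[ 0.5113 -0.1974  0.1123] [-0.0478  0.0096  0.0082 -0.0724] [-0.      0.0024  0.0614]
1.1 [348.3245 162.4802] [338.375 161.625]
1.2 [344.3584 161.3863] [338.375 161.625]
1.3 [340.2605 160.6895] [338.375 161.625]
1.4 [336.075  160.3988] [338.375 161.625]
[332.5601 200.3006] [332.875 201.625]
```

```bash
python3 -m pendant '[0.04,0.002,0,0,0,0,0.2, 0.08,0.004,0,0,0,0,0.5, 0.12,0.006,0,0,0,0,0.72, 0.16,0.01,0,0,0,0,0.72, 0.2,0.013,0.004,0,-0.0015,-0.002,0.72, 0.2,0.013,0.004,0,-0.0015,-0.002,0.72, 0.2,0.013,0.004,0,-0.0015,-0.002,0.72, 0.2,0.013,0.03,0,-0.0015,-0.002,0.72, 0.2,0.013,0.06,0,-0.0015,-0.002,0.72, 0.2,0.013,0.06,0,-0.0015,-0.002,0.72]'
python3 - <<'E'
from h import *
b=go(dk(0,1.5,62),RT);print(M.T@(b["eef_pos"]-O),M.T@b["ft_force"],b["joint_pos"])
E
```

```text
clock: 6.08
eef_pos: [0.4885, -0.2026, 0.1588]
tool_rot: [-0.084, 0.958, 0.022, 0.274]
ft_force: [0.5, 0.6, -0.4]
grip_width: 0.0616
grasp_force: 0.0
P [ 0.5111 -0.1983  0.1129] row [0.0095 0.001  0.1024] [-0.0009  0.002   0.0009]
[0.0044 0.0011 0.1132] [ 0.2848  0.4586 -0.6701] [-0.5844  0.1272 -0.5607  0.4571  0.3693 -0.6794]
```

```bash
python3 -m pendant '[0.005,0.001,0.01,0,0,0,0.72, 0.009,0.001,0.02,0,0.001,0,0.72, 0.009,0.001,0.035,0,0.002,0,0.72, 0.009,0.001,0.05,0,0.002,0,0.72, 0.009,0.001,0.065,0,0.002,0,0.72, 0.009,0.001,0.08,0,0.002,0,0.72, 0.009,0.001,0.09,0,0.002,0,0.72, 0.009,0.001,0.102,0,0.002,0,0.72, 0.009,0.001,0.102,0,0.002,0,0.72, 0.009,0.001,0.102,0,0.002,0,0.72]'
python3 - <<'E'
from h import *
import cv2
from workcell import bot
b=go(dk(0,1.5,62),RT);print(M.T@(b["eef_pos"]-O),M.T@b["ft_force"])
A=[]
for n,x in(("side",(270,220,390,325)),("top",(310,150,400,230))):
    c=bot.camera(n)
    A.append(cv2.resize(c["pixels"][x[1]:x[3],x[0]:x[2],::-1],(400,350),interpolation=cv2.INTER_CUBIC))
cv2.imwrite("pics/st4.png",np.hstack(A))
E
```

```text
clock: 6.92
eef_pos: [0.5098, -0.1983, 0.1139]
tool_rot: [-0.084, 0.959, 0.022, 0.271]
ft_force: [-3.7, -1.5, 5.4]
grip_width: 0.0612
grasp_force: 2.6
P [ 0.5111 -0.1983  0.1129] row [-0.0011 -0.0005  0.0032] [-0.0011  0.0001  0.0006]
[-0.0006  0.0017  0.0636] [-0.5026 -0.8108  6.6978]
```

View pics/st4.png

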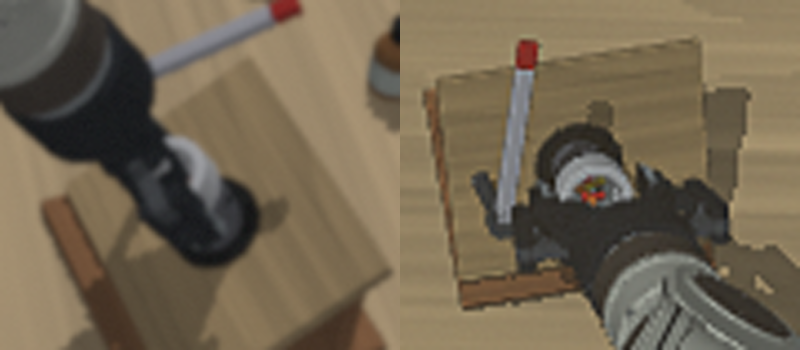

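```bash
python3 - <<'E'
from h import *
from workcell import bot
b=bot.get_obs();print("deck T",M.T@b["ft_torque"],"F",M.T@b["ft_force"],b["grip_width"],b["grasp_force"])
E
```

```text
deck T [0.2585 0.7166 0.0308] F [-0.7743 -0.1625  5.2585] 0.06106757306318126 2.489173086360097
```

```bash
python3 -m pendant '[0,0,-0.02,0,0,0,0.72, 0,0,-0.05,0,0,0,0.72, 0,0,-0.09,0,0,0,0.72, 0,0,-0.12,0,0,-0.03,0.72, 0,0,-0.12,0,0,-0.07,0.72, 0,0,-0.12,0,0,-0.11,0.72, 0,0,-0.12,0,0,-0.15,0.72, 0,0,-0.12,0,0,-0.19,0.72, 0,0,-0.12,0,0,-0.23,0.72, 0,0,-0.12,0,0,-0.25,0.72]'
cat >> h.py <<'E'
RG=RT@R.from_euler("z",-45,degrees=True).as_matrix()
E
python3 - <<'E'
from h import *
b=go(dk(0,1.2,62),RG);print(M.T@(b["eef_pos"]-O),M.T@b["ft_force"],M.T@b["ft_torque"],b["joint_pos"])
E
```

```text
clock: 7.85
eef_pos: [0.479, -0.2033, 0.1647]
tool_rot: [-0.447, 0.852, -0.084, 0.258]
ft_force: [-0.5, 0.2, -0.0]
grip_width: 0.0614
grasp_force: 0.0
P [ 0.5112 -0.1986  0.1129] row [ 0.0002 -0.0019  0.1224] [-0.0007 -0.0007  0.0024]
[-0.0006  0.0021  0.1232] [-0.4172  0.2605  0.2324] [-0.0226  0.5464  0.0357] [-0.5959  0.1061 -0.5624  0.4855  0.3696 -1.4825]
```

The moment balance puts the contact at the pin's hub (a knuckle touching it). Turning the grip 45° away from the hub fixes that, so now I'll descend again.

```bash
python3 -m pendant '[0,-0.001,0.02,0,0,0.002,0.72, 0,-0.001,0.04,0,0,0.002,0.72, 0,-0.002,0.06,0,0,0.002,0.72, 0,-0.002,0.075,0,0,0.002,0.72, 0,-0.002,0.09,0,0,0.002,0.72, 0,-0.002,0.1,0,0,0.002,0.72, 0,-0.002,0.11,0,0,0.002,0.72, 0,-0.002,0.122,0,0,0.002,0.72, 0,-0.002,0.122,0,0,0.002,0.72, 0,-0.002,0.122,0,0,0.002,0.72]'
python3 - <<'E'
from h import *
b=go(dk(0,1.2,62),RG);print(M.T@(b["eef_pos"]-O),M.T@b["ft_force"],M.T@b["ft_torque"])
E
```

```text
clock: 8.68
eef_pos: [0.5109, -0.1985, 0.113]
tool_rot: [-0.442, 0.855, -0.082, 0.258]
ft_force: [-0.4, 0.3, -0.3]
grip_width: 0.0615
grasp_force: 0.0
P [ 0.5112 -0.1986  0.1129] row [ 0.0001 -0.0004  0.0004] [-0.0005 -0.0008 -0.0013]
[-0.0001  0.0014  0.0622] [-0.4691  0.3799 -0.072 ] [0.0332 0.4883 0.0121]
```

```bash
python3 -m pendant '[0,0,0,0,0,0,0.7, 0,0,0,0,0,0,0.68, 0,0,0,0,0,0,0.66, 0,0,0,0,0,0,0.64, 0,0,0,0,0,0,0.63, 0,0,0,0,0,0,0.62, 0,0,0,0,0,0,0.61, 0,0,0,0,0,0,0.6, 0,0,0,0,0,0,0.6, 0,0,0,0,0,0,0.6]'
python3 - <<'E'
from h import *
b=go(dk(0,1.2,62),RG);R0=R.from_quat(b["tool_rot"]).as_matrix();print(R0.T@b["ft_force"],R0.T@b["ft_torque"])
E
```

```text
clock: 9.52
eef_pos: [0.5103, -0.1979, 0.1128]
tool_rot: [-0.442, 0.855, -0.082, 0.258]
ft_force: [-4.2, 3.9, 1.0]
grip_width: 0.0514
grasp_force: 2.3
P [ 0.5112 -0.1986  0.1129] row [ 0.0002 -0.0021  0.0007] [-0.0001 -0.0006 -0.0014]
[-1.4957  4.9583 -2.6483] [-1.3535  0.1726 -0.0721]
```

```bash
python3 -m pendant '[0,0.0015,0,0,0,0,0.6, 0,0.003,0,0,0,0,0.6, 0,0.003,0,0,0,0,0.6, 0,0.003,0,0,0,0,0.595, 0,0.003,0,0,0,0,0.59, 0,0.003,0,0,0,0,0.585, 0,0.003,0,0,0,0,0.58, 0,0.003,0,0,0,0,0.57, 0,0.003,0,0,0,0,0.57, 0,0.003,0,0,0,0,0.57]'
python3 - <<'E'
from h import *
b=go(dk(0,1.2,62),RG);R0=R.from_quat(b["tool_rot"]).as_matrix();print(R0.T@b["ft_force"],R0.T@b["ft_torque"])
E
```

```text
clock: 10.35
eef_pos: [0.5098, -0.1978, 0.1129]
tool_rot: [-0.442, 0.855, -0.083, 0.258]
ft_force: [-5.4, 2.9, 4.5]
grip_width: 0.0493
grasp_force: 36.3
P [ 0.5112 -0.1986  0.1129] row [ 0.     -0.003   0.0013] [-0.0007 -0.0008 -0.0013]
[-1.3817  3.9523 -6.3656] [-1.1863  0.2869 -0.0748]
```

```bash
python3 -m pendant '[0,0.001,0,0,0,0,0, 0,0.002,0,0,0,0,0, 0,0.002,0,0,0,0,0, 0,0.002,-0.004,0,0,0,0, 0,0.002,-0.008,0,0,0,0, 0,0.002,-0.012,0,0,0,0, 0,0.002,-0.018,0,0,0,0, 0,0.002,-0.024,0,0,0,0, 0,0.002,-0.03,0,0,0,0, 0,0.002,-0.036,0,0,0,0]'
python3 - <<'E'
from h import *
b=go(dk(0,1.2,125),RG);R0=R.from_quat(b["tool_rot"]).as_matrix();print(R0.T@b["ft_force"],R0.T@b["ft_torque"])
E
```

```text
clock: 11.18
eef_pos: [0.5002, -0.1987, 0.1271]
tool_rot: [-0.442, 0.855, -0.083, 0.258]
ft_force: [5.5, -0.5, -7.2]
grip_width: 0.0486
grasp_force: 65.4
P [ 0.4788 -0.2043  0.1666] row [ 0.0003 -0.0053 -0.0904] [-0.0005 -0.0008 -0.0011]
[ 0.4573 -1.5334  8.9277] [-0.2006  0.3927  0.0019]
```

Held, and it's coming out with 9 N of pull. I'll carry on along the axis.

```bash
python3 -m pendant '[0,0,-0.008,0,0,0,0, 0,0,-0.016,0,0,0,0, 0,0,-0.024,0,0,0,0, 0,0,-0.032,0,0,0,0, 0,0,-0.042,0,0,0,0, 0,0,-0.052,0,0,0,0, 0,0,-0.064,0,0,0,0, 0,0,-0.076,0,0,0,0, 0,0,-0.088,0,0,0,0, 0,0,-0.1,0,0,0,0]'
python3 - <<'E'
from h import *
from workcell import bot
import cv2
c=bot.camera("side");cv2.imwrite("pics/s5.png",cv2.resize(c["pixels"][150:350,220:420,::-1],None,fx=3,fy=3,interpolation=cv2.INTER_CUBIC))
b=go(dk(0,0,140),RG);R0=R.from_quat(b["tool_rot"]).as_matrix();print(R0.T@b["ft_force"],R0.T@b["ft_torque"],M.T@(b["eef_pos"]-O),b["joint_pos"])
E
```

```text
clock: 12.02
eef_pos: [0.4739, -0.2032, 0.171]
tool_rot: [-0.442, 0.855, -0.083, 0.259]
ft_force: [0.2, 0.4, -1.3]
grip_width: 0.0488
grasp_force: 66.0
P [ 0.4712 -0.2068  0.1794] row [ 0.0026 -0.0055 -0.016 ] [-0.0013 -0.0007 -0.0012]
[-0.6461  0.1942  0.3015] [-0.389   0.3971  0.0093] [-0.001   0.0028  0.132 ] [-0.6032  0.0877 -0.5609  0.5062  0.3724 -1.4777]
```

View pics/s5.png

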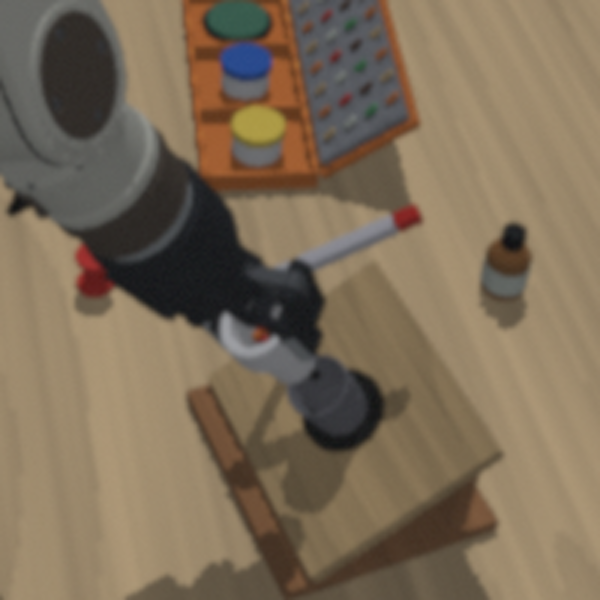

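The tub is out, held at crop (265,345) above the grey tub at (330,400), with the bar still clear at (360,240). Next I'll lift, bring it upright and carry it to the pad.

```bash
python3 - <<'E'
from h import *
go([.46,-.18,.30],down(1.451))
E
```

```text
P [ 0.46 -0.18  0.3 ] row [-0.1186 -0.0471 -0.2285] [-0.0458  0.1781  0.3328]
```

```bash
python3 -m pendant '[-0.012,-0.005,-0.05,-0.005,0.018,0.033,0, -0.03,-0.01,-0.1,-0.009,0.036,0.067,0, -0.05,-0.02,-0.14,-0.014,0.053,0.1,0, -0.07,-0.03,-0.18,-0.018,0.071,0.133,0, -0.09,-0.04,-0.21,-0.023,0.089,0.166,0, -0.119,-0.047,-0.228,-0.027,0.107,0.2,0, -0.119,-0.047,-0.228,-0.032,0.125,0.233,0, -0.119,-0.047,-0.228,-0.037,0.142,0.266,0, -0.119,-0.047,-0.228,-0.041,0.16,0.3,0, -0.119,-0.047,-0.228,-0.046,0.178,0.333,0]'
python3 - <<'E'
from h import *
b=go([.579,.315,.22],down(1.451));print(b["joint_pos"])
E
```

```text
clock: 12.9
eef_pos: [0.4608, -0.1791, 0.2989]
tool_rot: [0.062, 0.998, 0.001, -0.001]
ft_force: [-0.3, -0.4, -0.8]
grip_width: 0.0486
grasp_force: 66.0
P [0.579 0.315 0.22 ] row [-0.1125  1.0096  0.1592] [ 0.0006 -0.0009 -0.0014]
[-0.3712  0.2177  0.0857  1.442   0.001  -0.2469]
```

```bash
python3 -m pendant '[-0.002,0.03,0,0,0,0,0, -0.01,0.09,0,0,0,0,0, -0.018,0.16,0,0,0,0,0, -0.025,0.23,0,0,0,0,0, -0.033,0.3,0,0,0,0,0, -0.041,0.37,0,0,0,0,0, -0.05,0.44,0,0,0,0,0, -0.057,0.51,0,0,0,0,0, -0.065,0.58,0,0,0,0,0, -0.07,0.63,0,0,0,0,0]'
python3 -m pendant '[-0.005,0.05,0,0,0,0,0, -0.01,0.11,0,0,0,0,0, -0.017,0.17,0,0,0,0,0, -0.025,0.23,0,0,0,0,0, -0.033,0.29,0.01,0,0,0,0, -0.038,0.34,0.03,0,0,0,0, -0.041,0.37,0.06,0,0,0,0, -0.042,0.38,0.1,0,0,0,0, -0.042,0.38,0.13,0,0,0,0, -0.042,0.38,0.15,0,0,0,0]'
python3 - <<'E'
from h import *
import cv2
from workcell import bot
b=go([.579,.315,.12],down(1.451))
A=[]
for n,x in(("side",(250,110,350,220)),("top",(150,120,260,220))):
    c=bot.camera(n)
    A.append(cv2.resize(c["pixels"][x[1]:x[3],x[0]:x[2],::-1],(400,400),interpolation=cv2.INTER_CUBIC))
cv2.imwrite("pics/st6.png",np.hstack(A))
c={n:proj(n,b["eef_pos"]+[0,0,-.053]) for n in("side","top")};print(c)
E
```

```text
clock: 13.73
eef_pos: [0.5333, 0.132, 0.2985]
tool_rot: [0.059, 0.998, 0.001, -0.001]
ft_force: [0.3, -0.6, -0.7]
grip_width: 0.0489
grasp_force: 66.0
clock: 14.57
eef_pos: [0.5754, 0.315, 0.2204]
tool_rot: [0.06, 0.998, -0.0, -0.003]
ft_force: [0.3, -0.5, -0.2]
grip_width: 0.0488
grasp_force: 66.0
P [0.579 0.315 0.12 ] row [-0.0083  0.0011  0.2007] [-0.0004 -0.0017  0.0001]
{'side': array([299.9657, 109.0657]), 'top': array([176.3356, 163.6747])}
```

View pics/st6.png

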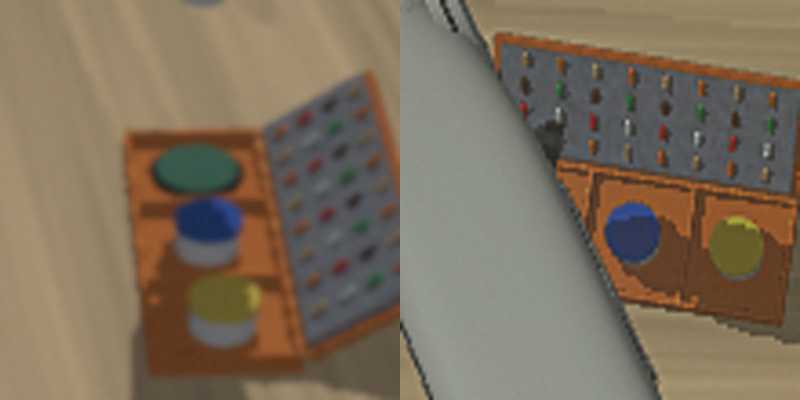

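The side crop shows the pad at (197,168), which is full-frame (299,156). That agrees with (0.579, 0.315), and the bay is free. I'll descend, then feel for the pad.

```bash
python3 -m pendant '[-0.004,0.001,0.03,0,0,0,0, -0.008,0.001,0.06,0,-0.001,0,0, -0.008,0.001,0.095,0,-0.001,0,0, -0.008,0.001,0.13,0,-0.001,0,0, -0.008,0.001,0.165,0,-0.001,0,0, -0.008,0.001,0.2,0,-0.001,0,0, -0.008,0.001,0.225,0,-0.001,0,0, -0.008,0.001,0.24,0,-0.001,0,0, -0.008,0.001,0.25,0,-0.001,0,0, -0.008,0.001,0.25,0,-0.001,0,0]'
python3 - <<'E'
from h import *
b=go([.579,.315,.078],down(1.451));print(b["ft_force"])
E
```

```text
clock: 15.5
eef_pos: [0.5804, 0.3151, 0.0987]
tool_rot: [0.06, 0.998, 0.001, 0.001]
ft_force: [-0.6, -0.6, -0.4]
grip_width: 0.0483
grasp_force: 66.0
P [0.579 0.315 0.078] row [ 0.0028 -0.0005  0.0414] [ 0.0004  0.0004 -0.0003]
[-0.5949 -0.6122 -0.3993]
```

```bash
python3 -m pendant '[0.002,0,0.004,0,0,0,0, 0.002,0,0.008,0,0,0,0, 0.002,0,0.012,0,0,0,0, 0.002,0,0.016,0,0,0,0, 0.002,0,0.02,0,0,0,0, 0.002,0,0.024,0,0,0,0, 0.002,0,0.028,0,0,0,0, 0.002,0,0.032,0,0,0,0, 0.002,0,0.034,0,0,0,0, 0.002,0,0.034,0,0,0,0]'
python3 -m pendant '[0,0,0.001,0,0,0,0, 0,0,0.002,0,0,0,0, 0,0,0.003,0,0,0,0, 0,0,0.004,0,0,0,0, 0,0,0.005,0,0,0,0, 0,0,0.006,0,0,0,0, 0,0,0.007,0,0,0,0, 0,0,0.008,0,0,0,0, 0,0,0.008,0,0,0,0, 0,0,0.008,0,0,0,0]'
```

```text
clock: 16.33
eef_pos: [0.5792, 0.3155, 0.0814]
tool_rot: [0.06, 0.998, 0.001, 0.001]
ft_force: [-0.9, -0.5, -0.7]
grip_width: 0.0486
grasp_force: 66.0
clock: 17.17
eef_pos: [0.5794, 0.3157, 0.0778]
tool_rot: [0.06, 0.998, 0.001, 0.001]
ft_force: [0.6, -0.4, -0.0]
grip_width: 0.0488
grasp_force: 66.0
```

```bash
python3 -m pendant '[0,0,0.001,0,0,0,0, 0,0,0.002,0,0,0,0, 0,0,0.003,0,0,0,0, 0,0,0.004,0,0,0,0, 0,0,0.005,0,0,0,0, 0,0,0.006,0,0,0,0, 0,0,0.006,0,0,0,0, 0,0,0.006,0,0,0,0, 0,0,0.006,0,0,0,0, 0,0,0.006,0,0,0,0]'
```

```text
clock: 18.0
eef_pos: [0.5794, 0.3157, 0.0749]
tool_rot: [0.06, 0.998, 0.001, 0.001]
ft_force: [0.3, -0.7, -0.2]
grip_width: 0.0489
grasp_force: 66.0
```

```bash
python3 -m pendant '[0,0,0.001,0,0,0,0, 0,0,0.002,0,0,0,0, 0,0,0.003,0,0,0,0, 0,0,0.004,0,0,0,0, 0,0,0.005,0,0,0,0, 0,0,0.006,0,0,0,0, 0,0,0.006,0,0,0,0, 0,0,0.006,0,0,0,0, 0,0,0.006,0,0,0,0, 0,0,0.006,0,0,0,0]'
```

```text
clock: 18.83
eef_pos: [0.5794, 0.3157, 0.0719]
tool_rot: [0.06, 0.998, 0.001, 0.001]
ft_force: [0.1, -0.4, -0.7]
grip_width: 0.0486
grasp_force: 66.0
```

```bash
python3 -m pendant '[0,0,0.001,0,0,0,0, 0,0,0.002,0,0,0,0, 0,0,0.003,0,0,0,0, 0,0,0.004,0,0,0,0, 0,0,0.005,0,0,0,0, 0,0,0.006,0,0,0,0, 0,0,0.006,0,0,0,0, 0,0,0.006,0,0,0,0, 0,0,0.006,0,0,0,0, 0,0,0.006,0,0,0,0]'
```

```text
clock: 19.67
eef_pos: [0.5794, 0.3157, 0.0689]
tool_rot: [0.06, 0.998, 0.001, 0.001]
ft_force: [-0.3, -0.0, -0.7]
grip_width: 0.0483
grasp_force: 66.0
```

Now finer, 2 mm per call.

```bash
python3 -m pendant '[0,0,0.001,0,0,0,0, 0,0,0.002,0,0,0,0, 0,0,0.003,0,0,0,0, 0,0,0.004,0,0,0,0, 0,0,0.004,0,0,0,0, 0,0,0.004,0,0,0,0, 0,0,0.004,0,0,0,0, 0,0,0.004,0,0,0,0, 0,0,0.004,0,0,0,0, 0,0,0.004,0,0,0,0]'
```

```text
clock: 20.5
eef_pos: [0.5794, 0.3157, 0.0669]
tool_rot: [0.06, 0.998, 0.001, 0.001]
ft_force: [0.6, 0.2, -1.2]
grip_width: 0.0486
grasp_force: 66.0
```

```bash
python3 -m pendant '[0,0,0.001,0,0,0,0, 0,0,0.002,0,0,0,0, 0,0,0.003,0,0,0,0, 0,0,0.004,0,0,0,0, 0,0,0.004,0,0,0,0, 0,0,0.004,0,0,0,0, 0,0,0.004,0,0,0,0, 0,0,0.004,0,0,0,0, 0,0,0.004,0,0,0,0, 0,0,0.004,0,0,0,0]'
```

```text
clock: 21.33
eef_pos: [0.5794, 0.3157, 0.0649]
tool_rot: [0.06, 0.998, 0.001, 0.001]
ft_force: [-0.2, 0.1, -1.4]
grip_width: 0.0485
grasp_force: 66.0
```

```bash
python3 -m pendant '[0,0,0.001,0,0,0,0, 0,0,0.002,0,0,0,0, 0,0,0.003,0,0,0,0, 0,0,0.004,0,0,0,0, 0,0,0.004,0,0,0,0, 0,0,0.004,0,0,0,0, 0,0,0.004,0,0,0,0, 0,0,0.004,0,0,0,0, 0,0,0.004,0,0,0,0, 0,0,0.004,0,0,0,0]'
```

```text
clock: 22.17
eef_pos: [0.5795, 0.3157, 0.063]
tool_rot: [0.06, 0.998, 0.001, 0.001]
ft_force: [-0.5, 0.2, 1.1]
grip_width: 0.0486
grasp_force: 66.1
```

```bash
python3 -m pendant '[0,0,0.001,0,0,0,0, 0,0,0.002,0,0,0,0, 0,0,0.002,0,0,0,0, 0,0,0.002,0,0,0,0, 0,0,0.002,0,0,0,0, 0,0,0.002,0,0,0,0, 0,0,0.002,0,0,0,0, 0,0,0.002,0,0,0,0, 0,0,0.002,0,0,0,0, 0,0,0.002,0,0,0,0]'
```

```text
clock: 23.0
eef_pos: [0.5795, 0.3157, 0.062]
tool_rot: [0.06, 0.998, 0.001, 0.001]
ft_force: [-1.2, -0.7, 5.1]
grip_width: 0.049
grasp_force: 66.4
```

Contact is about 5 N, so the tub is on the pad. I'll ease off slightly, then open.

```bash
python3 -m pendant '[0,0,-0.001,0,0,0,0, 0,0,-0.0015,0,0,0,0, 0,0,-0.0015,0,0,0,0, 0,0,-0.0015,0,0,0,0, 0,0,-0.0015,0,0,0,0.57, 0,0,-0.0015,0,0,0,0.6, 0,0,-0.0015,0,0,0,0.64, 0,0,-0.0015,0,0,0,0.68, 0,0,-0.0015,0,0,0,0.7, 0,0,-0.0015,0,0,0,0.7]'
```

```text
clock: 23.83
eef_pos: [0.5793, 0.3156, 0.0623]
tool_rot: [0.06, 0.998, 0.001, 0.001]
ft_force: [0.3, -0.4, 0.1]
grip_width: 0.0599
grasp_force: 0.0
```

Released. Now I'll retreat straight up.

```bash
python3 -m pendant '[0,0,-0.01,0,0,0,0.7, 0,0,-0.02,0,0,0,0.7, 0,0,-0.04,0,0,0,0.7, 0,0,-0.06,0,0,0,0.7, 0,0,-0.09,0,0,0,0.7, 0,0,-0.13,0,0,0,0.7, 0,0,-0.18,0,0,0,0.7, 0,0,-0.23,0,0,0,0.7, 0,0,-0.28,0,0,0,0.7, 0,0,-0.3,0,0,0,0.7]'
python3 - <<'E'
from h import *
import cv2
from workcell import bot
x=(220,110,420,330);c=bot.camera("side");cv2.imwrite("pics/s7.png",cv2.resize(c["pixels"][x[1]:x[3],x[0]:x[2],::-1],None,fx=2.7,fy=2.7,interpolation=cv2.INTER_CUBIC))
print({h:(proj("side",np.array([.579,.315,.011+h]))-[220,110])*2.7 for h in(0,.06)})
E
```

```text
clock: 24.67
eef_pos: [0.5808, 0.3164, 0.2187]
tool_rot: [0.06, 0.998, 0.003, 0.004]
ft_force: [0.3, 0.5, 0.7]
grip_width: 0.0595
grasp_force: 0.0
{0: array([212.4263, 124.4706]), 0.06: array([215.0111,  77.9777])}
```

View pics/s7.png

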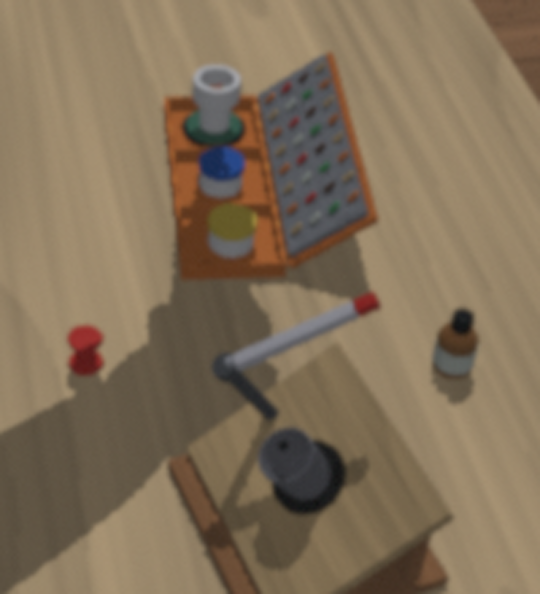

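The tub stands upright, foot at crop (215,124), centred on the pad at (214,127). Bar swung clear, and the jars, bottle and spool look undisturbed. Handing in.

```bash
python3 -c "
from workcell import bot
print(bot.job_done())"
```

```text
the job is handed in; nothing more can be done
None
```

The job is handed in at about 25 s: the bar is swung clear (about 1.3 rad), and the white tub was drawn straight out and released upright, near the centre of the green pad; on the first descent a gripper knuckle touched the bar's hub at about 7 N, and the judge returned no verdict.

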